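# Catch the parts trolley on the transfer rails

### The arm

A 7-joint arm with a two-finger parallel gripper is mounted at the origin on the work surface. World frame = base frame: x ahead of the robot, y to its left, z up, the work surface at z = 0. Lengths are in m, angles in degrees, forces in N, time in s.
With the tool pointing down it reaches from about 0.4 to 0.9 m from the base axis. Payload 5.6 kg.
Tool frame: the origin (TCP) lies midway between the tips of the shut fingers; the grasp point (between the pads) lies 19 mm behind it; z points along the fingers, y is the line along which they close (so a half turn about z gives the same grasp; the last joint's range is limited). The gripper opens to 92 mm and grips with 3 to 60 N. Pads are 20 mm wide; open, the fingers measure 128 mm over their backs; the gripper's body (75 mm by 189 mm) begins 69 mm behind the grasp point.
Start: joints at [61.536, 26.786, -0.665, 91.828, 0.344, 61.387, -3.226], TCP at [0.285, -0.584, 0.215] pointing down, gripper open.
Joint ranges: [-144.91, 144.91], [-17.63, 115.5], [-89.93, 88.59], [15.96, 139.68], [-74.01, 254.01], [8.47, 105.57], [-167.45, 167.45]. Speed limits (degrees/s): [147.25, 147.25, 180, 180, 180, 180, 180].

### API

Orientations are given as a 3x3 rotation matrix whose columns are the frame's x, y, z axes.
In Python, from bench import robot gives the robot as it stands. The module is installed in compiled form; this text tells all that it offers.
- The arm moves only by the tool carry_out, never from a script. Its argument "targets" is a list of rows, each a list of 7 numbers: the shift along the world's x, y, z scaled (see below), then the turn, a rotation vector about the world's x, y, z scaled (see below), then the opening, from 0 (shut) to 1 (fully open). In form: [[dx, dy, dz, wx, wy, wz, jaw], ...]. A call has 1 to 5 rows; each row is the pose to reach, as a shift and turn from the pose commanded when the call began, turning the shorter way round; what a row does not reach only later rows make up. The controller multiplies each number of a shift by 20 cm and each number of a turn by 180 degrees. A row lasts 1/8 s, in which the tool goes at most 62.5 mm and 10.7 degrees, less where a joint would pass 70% of its speed; a pose out of reach is approached as far as the arm can. A call with a number of a shift or a turn outside -1 to 1 is refused whole. A call with a gripper value outside its range is refused whole. The fingers move at their own pace and stop on an object; the grip force is fixed at half the most. Time passes only in rows, so rows that repeat a pose let the fingers close. It gives the time, the measured TCP pose, the force, the opening and the grip force at its end, in the units of the state.
- robot.sense(): the state, without advancing time (a new reading comes with each control period).
- robot.read_camera(name): name is "scene" or "top"; returns (picture, depth): 480x640x3 uint8, red, green, blue; 480x640 float32, m along the optical axis (not along the pixel's ray), 0 where there is no reading.
- robot.camera_model(name): a dict with "mtx" (3x3 intrinsics, pixels), "T" (4x4, takes a point from camera to world coordinates). Camera axes: x right, y up, looking along -z (the intrinsics and any distortion apply to the point x, -y, -z); pixel columns grow to the right and rows downward; lengths in m; the calibration is good to about 2 mm. A picture is of the moment at which its call begins. camera_model takes no time and is no camera call.
- robot.finish_job(): hands the job in; it is judged then, once.
The state is a dict: "time": time; "joint_positions": joint angles; "qvel": joint speeds; "joint_efforts": joint torques, N m; "position": TCP position; "orientation": TCP orientation; "ft_force": force on the tool from outside, world axes, zero at the start; "ft_torque": the same for the moment, N m; "finger_gap": finger opening in m; "grip_force": force on a finger pad.
Only numpy, scipy, OpenCV 4.12 (cv2) and the standard library are available. Lean on these libraries where they do the work, as an engineer would, in place of code of your own. Each camera call takes 0.05 s, during which the arm holds its last target. There are 200 camera calls.

### The job

Draw the black-knobbed bolt fully back to release the blue trolley and let it run down the rails untouched until its red post has passed the blue mark; then catch it by the red post while it is moving, gently enough that the pin standing loose on it does not topple. Bring it to rest with the post inside the green band before it reaches the end buffers, hold it still there for at least two seconds, and finish while still holding it; leave the pin and the other things on the bench alone.

Things in the scene. Friction and masses are not known exactly. Their poses are not given: they have to be found in the camera images.
- ramp: Two inclined aluminium rails, 840 mm long, on three green trestles fixed to the bench. Origin on the bench under the middle of the track. Its y axis is level along the track and points UP-hill; its x axis points across it, away from the robot. The trolley runs towards ramp -y and falls 48 mm per metre (slope 0.0484 rad). Rail tops are 55 mm above the bench at ramp y = 0.
- trolley (a joint): Travel of the blue trolley down the slope, m: 0 at the top, held by the bolt; blue mark at 0.200, green band 0.470 to 0.610, end buffers at 0.670. About 0.55 kg (-10 to +20 %) plus the 0.25 kg pin; slope pull 0.38 N, rolling drag 1.55 N per m/s plus 0.03 N: alone it nears 0.20 to 0.26 m/s, time constant about 0.5 s. It cannot leave the rails or turn, and rolls on if let go.
- post (a point): Centre of the top face of the red upright post on the trolley, by which it is caught: 30 mm diameter, 50 mm tall above the blue deck, at ramp x = -55 mm, ramp y = 0.300 - travel. Axes as the ramp's; the deck is level, 160 mm across the track, 110 mm along it, 8 mm thick.
- blue_mark (a point): Middle of the narrow blue mark (10 mm along the track) on the white scale strip beside the near rail, at ramp x = -98 mm: the post is abreast of it at travel 0.200.
- green_band (a point): Middle of the green band, 140 mm long along the track and 26 mm wide, on the white scale strip beside the near rail, at ramp x = -98 mm: the post is abreast of its middle at travel 0.540. Yellow end stops with rubber buffers end the travel 130 mm further down.
- bolt (a joint): Draw of the release bolt, m: 0 shut (its flat steel blade stands before the trolley's nose), 0.045 fully drawn, towards ramp -x (towards the robot). Friction 1.5 N, stays where it is left. The trolley starts to roll as the blade clears it, at about 0.025.
- knob (a point): Middle of the bolt's black upright knob: 24 mm diameter, from 27 mm below to 19 mm above this point. Moves with the bolt: ramp x = -165 mm shut, -210 mm drawn; 62 mm down-hill of the post's start.
- pin: Turned aluminium pin standing loose on the trolley's far half, 95 to 115 mm from the red post on the side away from the robot: 137 mm tall, stem 30 mm diameter, head 46 mm diameter on top, foot only 26 mm diameter, centre of mass 77 mm up, 0.25 kg. Origin at the centre of its foot, z up. It tips if the trolley is stopped or pushed with more than about 1.5 m/s2.
- sleeve: Bystander: aluminium sleeve standing upright, 60 mm diameter, 110 mm tall, origin at the centre of its foot.
- block: Bystander: dark steel block 70 x 120 x 60 mm, origin at the centre of its underside.
- wrench: Bystander: steel wrench lying flat on the bench between robot and rails, origin at the middle of its underside.

How it is judged (in metres and radians):
On the way, in this order (a step that is already met when the one before it is completed fails the run):
1. the trolley has run past the blue mark by itself, still moving (value of joint bolt above 0.035 m and value of joint trolley above 0.2 m and velocity of joint trolley above 0.1 m/s), for 0.05 s.
2. the trolley is held at rest with its post in the green band for two seconds (value of joint trolley between 0.47 and 0.61 m and velocity of joint trolley between -0.02 and 0.02 m/s and contact force between the fingers and trolley above 0.05 N), for 2 s.
At the end, for the whole second after the job is handed in: The bolt is drawn and the trolley, held by the fingers, is still (under 20 mm/s) with its post inside the green band (travel 470 to 610 mm), the pin standing upright on it (all of step 2 and value of joint bolt above 0.035 m and angle between the z axis of pin and the z axis of post, either way round below 0.1 rad and horizontal distance between pin and post above 0.075 m and contact force between pin and trolley above 0.5 N); the arm keeps its last pose, push and grip.
It fails at once if the trolley is touched before its post has passed the blue mark (value of joint trolley below 0.195 m and contact force between any of the fingers, the arm and trolley above 0.5 N).
It fails at once if the pin tips by more than 0.13 rad (angle between the z axis of pin and the z axis of post, either way round above 0.13 rad).
It fails at once if the trolley runs to the end buffers (value of joint trolley above 0.66 m).
It fails at once if the robot touches the pin (contact force between any of the fingers, the arm and pin above 0.5 N).
It fails at once if a bystander is moved by more than 20 mm (distance of any of sleeve, block, wrench from where it was at the start of the episode above 0.02 m).
It also fails if it takes over 38 s, if anything falls off the work surface, if the arm or the gripper's body presses on something with over 40 N, if the wrist force passes 120 N, or if a joint passes its speed limit or range.

## Working session

There is one attempt and no reset: what is moved stays moved. The work goes in short steps, Python scripts to look and compute and a tool call to move; the robot and the scene stay as the last step left them, time stands still between calls to the robot, and variables do not carry over. Pictures are saved under pics/ and viewed, at most 10 in all, crops included, and the job is handed in when it is done.

Besides the shell and the picture viewer there is one more tool, called after "Request:" as a command line: name --pt "numbers of a row" for each row, then --argument value for the rest. carry_out: Moves the arm, as the interface text tells. Its arguments: {"type":"object","properties":{"targets":{"type":"array"}},"required":["targets"]}

```bash
mkdir -p pics
cat > h.py <<'E'
import numpy as np, cv2
from bench import robot
def grab(n):
    p,d=robot.read_camera(n); m=robot.camera_model(n); return p,d,np.array(m["mtx"]),np.array(m["T"])
def cloud(d,K,T):
    v,u=np.mgrid[0:480,0:640]
    P=np.stack([(u-K[0,2])/K[0,0]*d,-(v-K[1,2])/K[1,1]*d,-d],-1)
    return P@T[:3,:3].T+T[:3,3]
E
python3 - <<'E'
from h import *
for n in("scene","top"):
    p,d,K,T=grab(n); cv2.imwrite(f"pics/{n}0.png",p[...,::-1]); np.savez(f"{n}0.npz",p=p,d=d,K=K,T=T); print(robot.camera_model(n).keys())
print(robot.sense())
E
```

```text
dict_keys(['mtx', 'T'])
dict_keys(['mtx', 'T'])
{'time': 0.1, 'joint_positions': array([61.53438011, 26.83069339, -0.66655497, 91.87255434,  0.34365964,
       61.38627707, -3.22604495]), 'qvel': array([-0.01407723, -0.08392302, -0.0563675 , -0.15514928, -0.07948708,
        0.0764573 ,  0.00180368]), 'joint_efforts': array([ 1.17817995e-03, -5.21642089e+01, -1.25819692e-02, -2.44360471e+01,
       -5.68511663e-02,  1.41191535e-02,  4.66748236e-05]), 'position': array([ 0.28470129, -0.58378104,  0.21376089]), 'orientation': array([[ 8.98798463e-01,  4.38361441e-01, -7.54848010e-04],
       [ 4.38362080e-01, -8.98797487e-01,  1.32822204e-03],
       [-9.62141683e-05, -1.52470067e-03, -9.99998833e-01]]), 'ft_force': array([ 0.08175183, -0.37637463, -0.90356732]), 'ft_torque': array([-0.02901061,  0.04906308, -0.01880704]), 'grip_force': 0.0, 'finger_gap': 0.09208108082015831}
```

View pics/scene0.png

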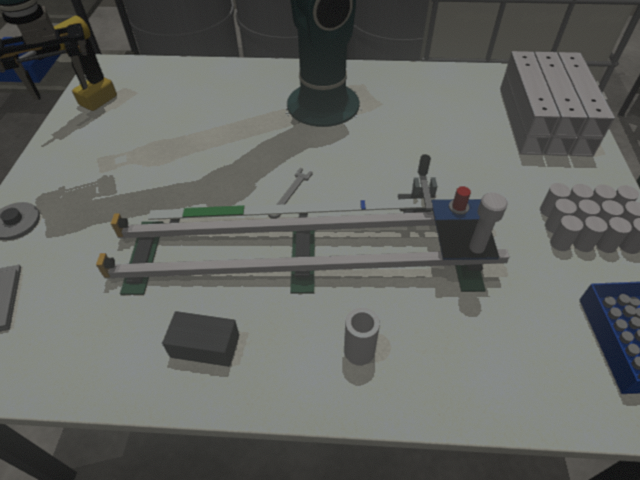

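View pics/top0.png

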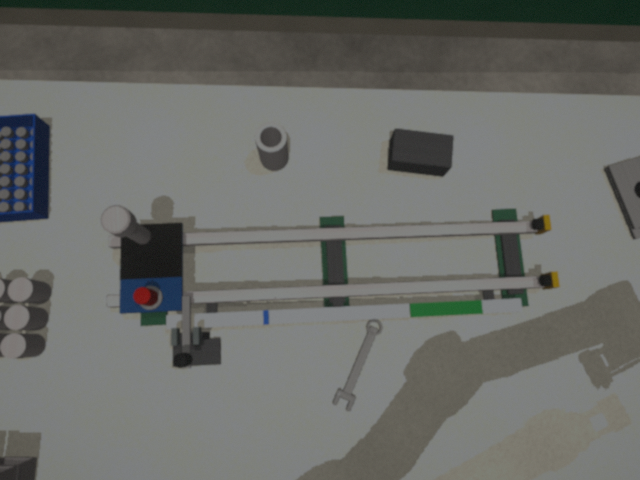

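The top view shows the post at (146,296), the knob at (182,358), the blue mark at (266,317), the green band at (446,309) and the pin head at (117,220). The trolley runs to the right, towards world -y.

Run:
```python
from h import *
for n in("top","scene"):
    z=np.load(n+"0.npz"); p,d,K,T=[z[k] for k in "pdKT"]; C=cloud(d,K,T)
    h=cv2.cvtColor(p,cv2.COLOR_RGB2HSV); H,S,V=h[...,0],h[...,1],h[...,2]
    ok=d>0
    def rep(name,m):
        m=m&ok
        if m.sum()<5: print(n,name,m.sum());return
        q=C[m]; print(n,name,m.sum(),"med",np.median(q,0).round(4),"lo",np.percentile(q,2,axis=0).round(4),"hi",np.percentile(q,98,axis=0).round(4))
        return q
    near=(C[...,0]>.3)&(C[...,0]<1.0)&(abs(C[...,1])<.6)
    red=((H<8)|(H>172))&(S>150)&(V>60)&near
    q=rep("red",red)
    if q is not None: rep("redtop",red&(C[...,2]>np.percentile(q[:,2],95)-.006))
    rep("green",(H>50)&(H<75)&(S>150)&(V>90)&near)
    u,v=np.meshgrid(range(640),range(480))
    b=(H>105)&(H<130)&(S>150)&near&(C[...,2]<.08)
    rep("mark",b&((abs(u-266)<12)&(abs(v-317)<14) if n=="top" else (abs(u-363)<8)&(abs(v-205)<9)))
    k=near&(V<60)&((abs(u-182)<16)&(abs(v-358)<14) if n=="top" else (abs(u-425)<10)&(abs(v-165)<16))
    q=rep("knob",k)
    if q is not None: rep("knobtop",k&(C[...,2]>np.percentile(q[:,2],95)-.006))
    pm=near&((abs(u-118)<22)&(abs(v-222)<22) if n=="top" else (abs(u-490)<18)&(abs(v-210)<20))
    q=rep("pin",pm&(C[...,2]>.19))
    # far/near rails line
    if n=="top":
        for r in [(200,530,225,245),(210,530,275,300)]:
            m=(u>r[0])&(u<r[1])&(v>r[2])&(v<r[3])&(C[...,2]>.03)&(S<40)&(V>110)&ok
            q=C[m]; print("rail",np.polyfit(q[:,1],q[:,0],1),np.polyfit(q[:,1],q[:,2],1))
        rep("wrench",(u>330)&(u<385)&(v>315)&(v<412)&(V<140)&(C[...,2]>.004)&(C[...,2]<.04))
```

```text
top red 237 med [0.4874 0.3157 0.1411] lo [0.4745 0.3042 0.1343] hi [0.4996 0.3288 0.1439]
top redtop 226 med [0.4875 0.3161 0.1412] lo [0.4745 0.3042 0.1379] hi [0.4996 0.3289 0.1439]
top green 691 med [ 0.4791 -0.2255  0.0423] lo [ 0.4676 -0.2881  0.0373] hi [ 0.4904 -0.1602  0.047 ]
top mark 36 med [0.4581 0.1145 0.0583] lo [0.4482 0.1122 0.0561] hi [0.4682 0.1182 0.0618]
top knob 443 med [0.3871 0.25   0.0967] lo [0.3711 0.2377 0.005 ] hi [0.4041 0.2904 0.1389]
top knobtop 155 med [0.3823 0.2479 0.1361] lo [0.3727 0.238  0.133 ] hi [0.3934 0.2575 0.1393]
top pin 879 med [0.5958 0.335  0.2273] lo [0.5767 0.3175 0.1978] hi [0.6183 0.3591 0.2309]
rail [-0.05850812  0.61785823] [0.04842543 0.05356033]
rail [-0.06156608  0.5080587 ] [0.04829401 0.05366907]
top wrench 954 med [ 0.367  -0.0568  0.0071] lo [ 0.2936 -0.103   0.0042] hi [ 0.4545 -0.0149  0.0107]
scene red 0
scene green 0
scene mark 0
scene knob 161 med [0.3903 0.2466 0.1218] lo [0.3772 0.2384 0.0937] hi [0.3946 0.2558 0.138 ]
scene knobtop 52 med [0.3862 0.2476 0.1362] lo [0.3745 0.2386 0.1329] hi [0.3939 0.2562 0.1383]
scene pin 690 med [0.609  0.3343 0.2263] lo [0.5811 0.3164 0.1968] hi [0.6209 0.3575 0.2303]
```

Request:
carry_out --pt "0.2 0.2 0.08 0 0 -0.03 1" --pt "0.4 0.4 0.16 0 0 -0.06 1" --pt "0.6 0.6 0.24 0 0 -0.09 1" --pt "0.8 0.8 0.3 0 0 -0.125 1" --pt "0.9 1.0 0.35 0 0 -0.125 1"

```text
time: 0.72
position: [0.467, -0.3818, 0.2845]
orientation: [[0.998, 0.062, 0.0], [0.062, -0.998, 0.001], [0.0, -0.001, -1.0]]
ft_force: [0.2, -0.1, 0.3]
finger_gap: 0.0918
grip_force: 0.0
```

Request:
carry_out --pt "0 0.25 0 0 0 0 1" --pt "0 0.5 0 0 0 0 1" --pt "0 0.75 0 0 0 0 1" --pt "0 1.0 0 0 0 0 1"

```text
time: 1.23
position: [0.4645, -0.1825, 0.2843]
orientation: [[0.998, 0.061, -0.0], [0.061, -0.998, 0.0], [-0.0, -0.0, -1.0]]
ft_force: [-0.5, -0.7, 0.3]
finger_gap: 0.0922
grip_force: 0.0
```

Request:
carry_out --pt "0 0.25 0 0 0 0 1" --pt "0 0.5 0 0 0 0 1" --pt "0 0.75 0 0 0 0 1" --pt "0 1.0 0 0 0 0 1"

```text
time: 1.72
position: [0.4645, 0.0173, 0.2845]
orientation: [[0.998, 0.061, -0.0], [0.061, -0.998, -0.0], [-0.0, 0.0, -1.0]]
ft_force: [-0.4, -0.1, 0.0]
finger_gap: 0.092
grip_force: 0.0
```

Run:
```python
from h import *
z=np.load("top0.npz"); C=cloud(z["d"],z["K"],z["T"])
uy=np.array([-.06,.9982]);ux=np.array([.9982,.06])
D=C[...,:2]-np.array([.3813,.2475]); a=D@ux;b=D@uy
for lo in range(-80,90,10):
    print(lo,[ (round(float(C[m][:,2].max()),3) if m.any() else None) for x0 in range(-60,60,20) for m in [(a>x0/1e3)&(a<=(x0+20)/1e3)&(b>lo/1e3)&(b<=(lo+10)/1e3)]])
s=robot.sense(); print(s["time"],s["position"],s["orientation"].round(3),s["joint_positions"].round(1))
```

```text
-80 [0.004, 0.004, 0.005, 0.003, 0.002, 0.062]
-70 [0.003, 0.004, 0.004, 0.003, 0.006, 0.062]
-60 [0.004, 0.006, 0.004, 0.004, 0.003, 0.062]
-50 [0.004, 0.004, 0.011, 0.01, 0.011, 0.063]
-40 [0.004, 0.005, 0.012, 0.012, 0.013, 0.063]
-30 [0.004, 0.003, 0.012, 0.013, 0.102, 0.102]
-20 [0.003, 0.005, 0.114, 0.136, 0.104, 0.104]
-10 [0.004, 0.003, 0.14, 0.139, 0.095, 0.095]
0 [0.004, 0.003, 0.139, 0.138, 0.094, 0.094]
10 [0.005, 0.004, 0.137, 0.136, 0.103, 0.102]
20 [0.004, 0.004, 0.001, 0.009, 0.102, 0.102]
30 [0.004, 0.003, 0.003, 0.013, 0.011, 0.067]
40 [0.004, 0.004, 0.01, 0.012, 0.01, 0.065]
50 [0.004, 0.003, 0.004, 0.003, 0.003, 0.003]
60 [0.004, 0.005, 0.004, 0.004, 0.003, 0.004]
70 [0.004, 0.003, 0.004, 0.003, 0.003, 0.003]
80 [0.004, 0.004, 0.004, 0.004, 0.003, 0.004]
1.725 [0.46445915 0.01729555 0.28448465] [[ 0.998  0.061 -0.   ]
 [ 0.061 -0.998 -0.   ]
 [-0.     0.    -1.   ]] [ 11.    5.6 -18.3 111.    2.   63.7 -94.7]
```

Request:
carry_out --pt "-0.1 0.25 -0.1 0 0 0 1" --pt "-0.2 0.5 -0.2 0 0 0 1" --pt "-0.32 0.75 -0.3 0 0 0 1" --pt "-0.42 1.0 -0.4 0 0 0 1"

```text
time: 2.22
position: [0.3798, 0.217, 0.204]
orientation: [[0.998, 0.061, 0.0], [0.061, -0.998, -0.0], [0.0, 0.0, -1.0]]
ft_force: [0.0, 0.0, -0.5]
finger_gap: 0.0918
grip_force: 0.0
```

Request:
carry_out --pt "0 0.15 -0.1 0 0 0 1" --pt "0 0.15 -0.3 0 0 0 1" --pt "0 0.15 -0.48 0 0 0 1" --pt "0 0.15 -0.48 0 0 0 0.5"

```text
time: 2.72
position: [0.3789, 0.2447, 0.1065]
orientation: [[0.998, 0.062, -0.006], [0.062, -0.998, -0.003], [-0.006, 0.002, -1.0]]
ft_force: [-0.9, -0.5, -0.3]
finger_gap: 0.084
grip_force: 0.0
```

Run:
```python
from h import *
p,d,K,T=grab("scene"); p2,*_=grab("top")
cv2.imwrite("pics/k1.png",np.hstack([cv2.resize(p[100:300,330:530],(400,400)),cv2.resize(p2[200:400,80:280],(400,400))])[...,::-1]); s=robot.sense(); print(s["time"],s["position"],s["finger_gap"],s["ft_force"])
```

```text
2.825 [0.38109528 0.24606433 0.1091669 ] 0.07603428967810888 [-0.01900099 -0.17564354 -0.684454  ]
```

View pics/k1.png

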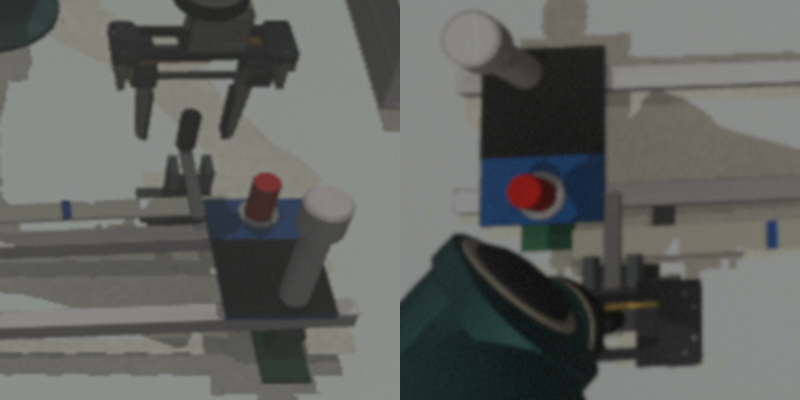

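The fingers straddle the knob at about (190,130) in the left crop. The body's long side lies along the track, so it clears the pin. Next I close on the knob.

Request:
carry_out --pt "0 0 0 0 0 0 0" --pt "0 0 0 0 0 0 0" --pt "0 0 0 0 0 0 0" --pt "0 0 0 0 0 0 0" --pt "0 0 0 0 0 0 0"

```text
time: 3.45
position: [0.3809, 0.248, 0.1089]
orientation: [[0.998, 0.061, 0.001], [0.061, -0.998, 0.004], [0.001, -0.004, -1.0]]
ft_force: [-1.1, 12.7, -6.8]
finger_gap: 0.0258
grip_force: 5.9
```

Request:
carry_out --pt "0 0 0 0 0 0 0" --pt "0 0 0 0 0 0 0" --pt "0 0 0 0 0 0 0"

```text
time: 3.82
position: [0.3809, 0.2493, 0.1089]
orientation: [[0.998, 0.063, 0.001], [0.063, -0.998, 0.006], [0.002, -0.005, -1.0]]
ft_force: [-1.0, 9.2, -4.2]
finger_gap: 0.0235
grip_force: 30.0
```

Request:
carry_out --pt "-0.12 -0.01 0 0 0 0 0" --pt "-0.235 -0.015 0 0 0 0 0" --pt "-0.235 -0.015 0 0 0 0 1" --pt "-0.235 -0.015 0.08 0 0 0 1" --pt "-0.235 -0.015 0.3 0 0 0 1"

```text
time: 4.45
position: [0.3326, 0.2415, 0.1678]
orientation: [[0.998, 0.061, -0.005], [0.061, -0.998, -0.003], [-0.005, 0.002, -1.0]]
ft_force: [0.9, -0.1, 0.5]
finger_gap: 0.0515
grip_force: 0.0
```

```bash
cat > tr.py <<'E'
from h import *
P0=np.array([.4874,.316]);uy=np.array([-.06,.9982]);ux=np.array([.9982,.06])
def travel():
    t=robot.sense()["time"]; p,d,K,T=grab("top"); C=cloud(d,K,T); h=cv2.cvtColor(p,cv2.COLOR_RGB2HSV)
    D=C[...,:2]-P0; a=D@ux; b=-(D@uy)
    red=((h[...,0]<8)|(h[...,0]>172))&(h[...,1]>150)&(h[...,2]>60)&(d>0)&(abs(a)<.03)&(b>-.05)&(C[...,2]>.09)
    q=C[red]; 
    if len(q)<5: r=None
    else:
        top=q[:,2]>np.percentile(q[:,2],90)-.006; bb=b[red][top]
        r=(round(float((bb.min()+bb.max())/2),4),round(float(np.median(bb)),4),int(top.sum()))
    # pin + blue deck leading edge
    deck=(h[...,0]>100)&(h[...,0]<130)&(h[...,1]>120)&(d>0)&(a>-.035)&(a<0)&(C[...,2]>.05)
    e=np.percentile(b[deck],[1,99]).round(4) if deck.sum()>20 else None
    pin=(C[...,2]>.19)&(d>0)&(abs(a-.105)<.05)
    print("t",t,"post",r,"deck",e,"pin",pin.sum(),(np.median(a[pin]),np.median(b[pin])) if pin.any() else None)
    return p
E
python3 - <<'E'
from tr import *
p=travel(); travel()
knob=robot.sense(); print(knob["time"],knob["position"],knob["finger_gap"])
cv2.imwrite("pics/r1.png",p[...,::-1])
E
```

```text
t 4.45 post (0.0403, 0.0408, 218) deck [-0.0127  0.198 ] pin 848 (np.float64(0.10966112609802411), np.float64(0.028271304260776696))
t 4.5 post (0.0472, 0.0478, 220) deck [-0.0052  0.1974] pin 836 (np.float64(0.10928449787606578), np.float64(0.03539584709761033))
4.55 [0.33611256 0.2441354  0.17179681] 0.05913540373815166
```

Request:
carry_out --pt "0.1 -0.2 0.02 0 0 0 1" --pt "0.28 -0.4 0.02 0 0 0 1" --pt "0.48 -0.6 0.02 0 0 0 1" --pt "0.67 -0.8 0.02 0 0 0 1" --pt "0.86 -1.0 0.02 0 0 0 1"

```text
time: 5.18
position: [0.5067, 0.0408, 0.1718]
orientation: [[0.998, 0.06, -0.001], [0.06, -0.998, -0.001], [-0.001, 0.0, -1.0]]
ft_force: [0.6, 0.9, 0.2]
finger_gap: 0.0916
grip_force: 0.0
```

Run:
```python
from tr import *
p=travel(); travel()
knob=robot.sense(); print(knob["time"],knob["position"],knob["finger_gap"])
cv2.imwrite("pics/r2.png",p[...,::-1])
```

```text
t 5.175 post None deck [0.1251 0.2156] pin 750 (np.float64(0.11029171294092627), np.float64(0.16258071496178317))
t 5.225 post (0.1914, 0.1915, 4) deck [0.1358 0.229 ] pin 742 (np.float64(0.11035711341824725), np.float64(0.17340445126106108))
5.275 [0.50888203 0.03677765 0.17150269] 0.09195563774420619
```

View pics/r2.png

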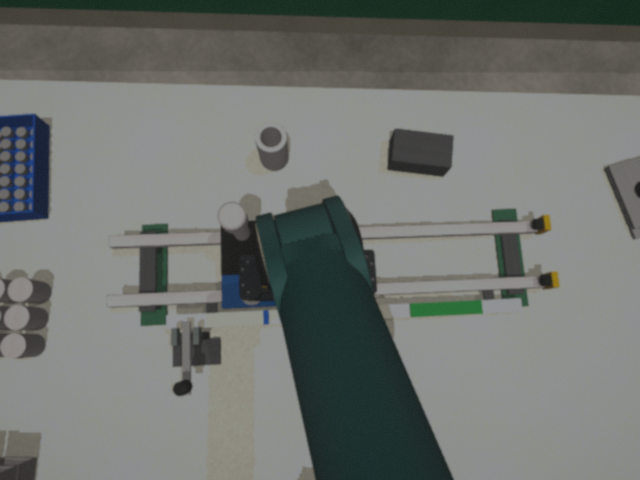

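Request:
carry_out --pt "-0.01 0 0 0 0 0 1" --pt "-0.01 -0.06 0 0 0 0 1" --pt "-0.015 -0.145 -0.03 0 0 0 1" --pt "-0.015 -0.25 -0.22 0 0 0 1" --pt "-0.015 -0.375 -0.41 0 0 0 1"

```text
time: 5.9
position: [0.5028, -0.0335, 0.09]
orientation: [[0.998, 0.062, 0.001], [0.062, -0.998, -0.001], [0.001, 0.001, -1.0]]
ft_force: [0.2, -1.7, -0.0]
finger_gap: 0.0919
grip_force: 0.0
```

Run:
```python
from tr import *
p=travel()
k=robot.sense(); print(k["time"],k["position"],k["ft_force"])
```

```text
t 5.9 post None deck None pin 670 (np.float64(0.11154224205055827), np.float64(0.32657282538609755))
5.95 [ 0.49894696 -0.0375783   0.08522163] [-1.98673092 -3.46703703 -2.7059483 ]
```

Request:
carry_out --pt "0.01 -0.1 0 0 0 0 1" --pt "0.02 -0.2 -0.005 0 0 0 1" --pt "0.03 -0.315 -0.01 0 0 0 1" --pt "0.045 -0.435 -0.015 0 0 0 1" --pt "0.055 -0.555 -0.02 0 0 0 1"

```text
time: 6.58
position: [0.5136, -0.1442, 0.087]
orientation: [[0.998, 0.061, -0.0], [0.061, -0.998, -0.0], [-0.0, 0.0, -1.0]]
ft_force: [-0.0, 0.2, 0.8]
finger_gap: 0.0917
grip_force: 0.0
```

Request:
carry_out --pt "0.005 -0.11 0 0 0 0 1" --pt "0.01 -0.205 -0.005 0 0 0 1" --pt "0.015 -0.28 -0.01 0 0 0 1" --pt "0.02 -0.335 -0.01 0 0 0 1" --pt "0.02 -0.37 -0.01 0 0 0 1"

```text
time: 7.2
position: [0.518, -0.2176, 0.0845]
orientation: [[0.998, 0.061, 0.0], [0.061, -0.998, 0.0], [0.0, -0.0, -1.0]]
ft_force: [-0.1, 0.1, -1.1]
finger_gap: 0.0919
grip_force: 0.2
```

Request:
carry_out --pt "0 -0.015 0 0 0 0 1" --pt "0 -0.02 0 0 0 0 1" --pt "0 -0.02 0 0 0 0 1"

```text
time: 7.58
position: [0.5179, -0.2208, 0.0846]
orientation: [[0.998, 0.062, -0.0], [0.062, -0.998, 0.0], [-0.0, -0.0, -1.0]]
ft_force: [-0.2, -0.3, 0.7]
finger_gap: 0.0919
grip_force: 0.1
```

Run:
```python
from tr import *
p=travel();p=travel()
k=robot.sense(); print(k["time"],k["position"],k["ft_force"])
q,*_=grab("scene")
cv2.imwrite("pics/r3.png",np.hstack([cv2.resize(q[130:330,100:360],(400,308)),cv2.resize(p[150:350,320:580],(400,308))])[...,::-1])
```

```text
t 7.575 post None deck [0.1961 0.5885] pin 623 (np.float64(0.11392486664009642), np.float64(0.5506996765830691))
t 7.625 post None deck [0.1961 0.587 ] pin 622 (np.float64(0.11366097399757122), np.float64(0.5515733388684612))
7.675 [ 0.51792159 -0.22077753  0.08459687] [ 0.65528828  0.07690044 -0.65296881]
```

View pics/r3.png

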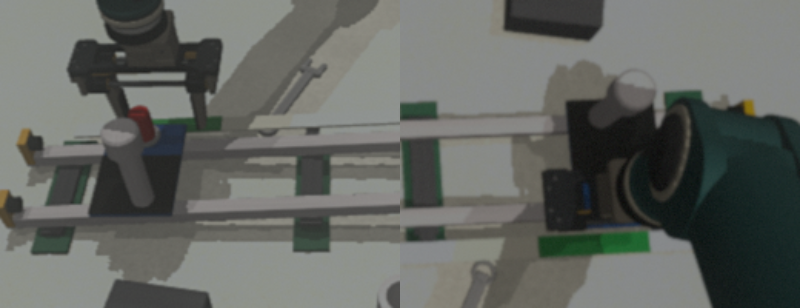

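The trolley rests against the downhill finger at about 0.565 m, inside the green band. The pin (125,160 in the left crop) stands upright. I will hold it there.

Request:
carry_out --pt "0 0 0 0 0 0 1" --pt "0 0 0 0 0 0 1" --pt "0 0 0 0 0 0 1" --pt "0 0 0 0 0 0 1" --pt "0 0 0 0 0 0 1"

```text
time: 8.35
position: [0.5179, -0.2213, 0.0846]
orientation: [[0.998, 0.061, 0.0], [0.061, -0.998, -0.0], [0.0, 0.0, -1.0]]
ft_force: [0.1, -1.0, 0.6]
finger_gap: 0.0919
grip_force: 0.2
```

Request:
carry_out --pt "0 0 0 0 0 0 1" --pt "0 0 0 0 0 0 1" --pt "0 0 0 0 0 0 1" --pt "0 0 0 0 0 0 1" --pt "0 0 0 0 0 0 1"

```text
time: 8.98
position: [0.518, -0.2213, 0.0846]
orientation: [[0.998, 0.061, 0.0], [0.061, -0.998, -0.0], [0.0, 0.0, -1.0]]
ft_force: [0.4, -0.2, -0.0]
finger_gap: 0.0917
grip_force: 0.2
```

Request:
carry_out --pt "0 0 0 0 0 0 1" --pt "0 0 0 0 0 0 1" --pt "0 0 0 0 0 0 1" --pt "0 0 0 0 0 0 1" --pt "0 0 0 0 0 0 1"

```text
time: 9.6
position: [0.5179, -0.2212, 0.0846]
orientation: [[0.998, 0.061, -0.0], [0.061, -0.998, -0.0], [-0.0, 0.0, -1.0]]
ft_force: [0.2, -0.3, -0.5]
finger_gap: 0.0919
grip_force: 0.2
```

Request:
carry_out --pt "0 0 0 0 0 0 1" --pt "0 0 0 0 0 0 1" --pt "0 0 0 0 0 0 1" --pt "0 0 0 0 0 0 1" --pt "0 0 0 0 0 0 1"

```text
time: 10.22
position: [0.5179, -0.2213, 0.0846]
orientation: [[0.998, 0.061, -0.0], [0.061, -0.998, -0.0], [-0.0, 0.0, -1.0]]
ft_force: [0.4, -0.8, -0.3]
finger_gap: 0.0919
grip_force: 0.2
```

Run:
```python
from tr import *
travel()
for i in range(6):
    robot.read_camera("scene"); print(robot.sense()["grip_force"])
travel()
```

```text
t 10.225 post None deck [0.1961 0.5886] pin 622 (np.float64(0.1136232613415136), np.float64(0.5520949906968485))
0.2259782189503312
0.22646318189799786
0.22621896117925644
0.2260437235236168
0.22568587213754654
0.22631913889199495
t 10.575 post None deck [0.1961 0.5873] pin 624 (np.float64(0.11383322658700715), np.float64(0.5519761694135714))
```

The contact force is steady (pad reading about 0.23 N, mean over both pads) and the trolley is still, so I hand it in.

```bash
python3 -c "
from bench import robot
print(robot.finish_job())"
```

```text
the job is handed in; nothing more can be done
None
```

The trolley ran past the blue mark untouched and was caught moving, then held still for over 2 s at about 0.565 m, inside the green band and with the pin upright. It was held by its post resting on the downhill finger, not gripped between both. The job is handed in; no verdict was shown.

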